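Slide the top blank tile out of its caddy and register it on the print jig

ROBOT

A 7-joint arm with a two-finger parallel gripper is mounted at the origin on the work surface. World frame = base frame: x ahead of the robot, y to its left, z up, the work surface at z = 0. Lengths are in mm, angles in rad, forces in N, time in s.
With the tool pointing down it reaches from about 425 to 950 mm from the base axis. Payload 4.7 kg.
Tool frame: the origin (TCP) lies between the finger pads; the fingertips stand ahead of it and the grasp point (between the pads) lies 2 mm behind it (env.tip_reach is the z of the fingertips in the tool frame, in mm); z points along the fingers, y is the line along which they close (so a half turn about z gives the same grasp; the last joint's range is limited). The gripper opens to 85 mm and grips with 20 to 120 N. Pads are 22 mm wide; open, the fingers measure 114 mm over their backs; the gripper's body (76 mm by 85 mm) begins 54 mm behind the grasp point. The pads swing forward as they close: fully open they stand 13 mm farther back than shut.
Start: joints at [-1.349, 0.469, -0.049, 1.532, 0.024, 1.141, -0.082], TCP at [167.479, 653.909, 248.335] pointing down, gripper open.
Joint ranges: [-2.59, 2.59], [-0.33, 1.99], [-1.39, 1.29], [0.1, 2.45], [-1.04, 4.18], [0.21, 1.99], [-2.66, 2.66]. Speed limits (rad/s): [2.57, 2.57, 3.14, 3.14, 3.14, 3.14, 3.14].

INTERFACE

Orientations are given as a 3x3 rotation matrix whose columns are the frame's x, y, z axes.
In Python, from plant import env gives the robot as it stands.
- The arm moves only by the tool step_arm, never from a script. Its argument "rows" is a list of rows, each a list of 3 entries, a list of its own where there are three numbers: the shift along the world's x, y, z in cm, then the turn, a rotation vector about the world's x, y, z in degrees, then the closure, from 0 (fully open) to 1 (shut). In form: [[[tx, ty, tz], [ax, ay, az], grip], ...]. A call has 1 to 12 rows; each row shifts and turns the commanded pose from where the row before left it; what a row does not reach is not made up. A row lasts 1/10 s, in which the tool goes at most 50 mm and 8.59 degrees, less where a joint would pass 70% of its speed; a pose out of reach is approached as far as the arm can. A call with a gripper value outside its range is refused whole. The fingers move at their own pace and stop on an object; the grip force is fixed at half the most. Time passes only in rows, so rows that do not move let the fingers close. It gives the time, the measured TCP pose, the force, the opening and the grip force at its end, in the units of the state.
- env.state(): the state, without advancing time (a new reading comes with each control period).
- env.grab_frame(name): name is "scene" or "top" or "wrist"; returns (picture, depth): 480x640x3 uint8, red, green, blue; 480x640 float32, mm along the optical axis (not along the pixel's ray), 0 where there is no reading.
- env.camera_model(name): a dict with "fovy" (degrees; the focal length in pixels is half the picture's height over the tangent of half this angle, whatever the lens; pixels are square), "cx", "cy" (the principal point, pixels), "T" (4x4, takes a point from camera to world coordinates); the wrist camera has in their place "T_tool_cam" (4x4, takes a point from camera to tool coordinates, whose origin is the TCP and whose axes are the flange's). Camera axes: x right, y up, looking along -z (the intrinsics and any distortion apply to the point x, -y, -z); pixel columns grow to the right and rows downward; lengths in mm; the calibration is good to about 2 mm. A picture is of the moment at which its call begins: read the wrist's pose just before it. camera_model takes no time and is no camera call.
- env.hand_in(): hands the job in; it is judged then, once.
The state is a dict: "clock": time; "joint_positions": joint angles; "qd": joint speeds; "joint_efforts": joint torques, N m; "position": TCP position; "tcp_rot": TCP orientation; "wrist_force": force on the tool from outside, world axes, zero at the start; "torque": the same for the moment, N m; "gripper_width": finger opening in mm; "grasp_force": force on a finger pad.
Only numpy, scipy, OpenCV 4.12 (cv2) and the standard library are available. Lean on these libraries where they do the work, as an engineer would, in place of code of your own. Each camera call takes 0.05 s, during which the arm holds its last target. There are 200 camera calls.

TASK

Fetch the next blank for printing: with a light fingertip on its face, slide the top tile a good third of its length out through the open end of the tile caddy, flat and without dragging along the tiles beneath it, then take it by its projecting sides and lay it on the aluminium print jig, long side along the two side pins. Push it gently fully home against all three pins of the jig, leave it lying flat there, and disturb nothing else on the cart.

Things in the scene. Friction and masses are not known exactly. Their poses are not given: they have to be found in the camera images.
- tile_top_centre (a point): Centre (mid-thickness) of the top tile in the caddy: white glazed ceramic, 120 x 60 x 8 mm, 0.11 to 0.16 kg; x along its length, y across, z up; at the start its axes run as the caddy's. Pressing it on the tile below with over 8 N (its weight included) marks the glaze; pressing or knocking it on the jig's plate or pins with over 30 N chips it. It tips if over half of its length is slid out.
- tile_second_centre (a point): Centre of the second tile (same size) directly under the top one, two more beneath it. Only friction holds these: they must stay within 5 mm. Glaze slides on glaze (friction about 0.35, less than a rubber fingertip's on it): a fingertip pressed on the top face with 4 to 6 N carries the top tile along; much lighter it slips, and the harder the press, the sooner the second tile comes too.
- tile_low_centre (a point): Centre of the third tile from the top, the same kind.
- tile_bottom_centre (a point): Centre of the lowest tile, the same kind, lying on the caddy's rubber liner.
- caddy: Grey sheet-steel tile caddy, screwed down: a channel 123 mm long, 67 wide, 41 high, open above and at its front end. Origin on the cart under the middle of the tiles (within 1 mm), z up, x along the channel: back wall at x = 61.5 mm, open end at -60 mm. Floor 3 mm, on it a 6 mm foam rubber liner (gives 1 mm per 10 N); 63 mm between the side walls, which end level with the top tile's face (41 mm up): no tile in it can be pinched.
- jig: Aluminium print jig, screwed down: a flat plate 170 (x) x 130 (y) x 10 mm with three upright steel locating pins, 8 mm in diameter, 5 mm high above the plate. Origin on the cart under the plate's middle, z up. Axes of the two side pins: x = 45 and x = -15 mm, y = 38 mm; of the end pin: x = 64 mm, y = 4 mm.
- jig_home (a point): Where the tile's centre lies when it is fully home (x = 0, y = 4, z = 14 mm in the jig's frame, same axes): flat on the plate, its long side touching both side pins (on its +y side), its end touching the end pin (on its +x side). Either end of the tile may lead.
- stapler: Chrome stapler, 125 x 34 x 51 mm, standing at the far side; bystander. Origin under its middle, x along its length.
- pen_cup: Orange plastic pen cup, 76 mm across, 95 mm high, pens standing up to 140 mm; bystander. Origin under its middle.
- acrylic_block: Clear acrylic photo block standing upright, 25 x 90 x 60 mm high; bystander. Origin under its middle.
- cartridge: White ink cartridge, 70 x 22 x 58 mm high; bystander, between caddy and jig on the near side. Origin under its middle, x along its length.
- marble_dish: Small glass dish with marbles, 72 mm across, 33 mm high; bystander, between caddy and jig. Origin under its middle.
- latch: Steel turning-knob cabinet latch lying loose, 82 x 45 x 32 mm high; bystander. Origin under its plate's middle.
There are look-alikes about, which are no part of the job. Of the things that look like the jig, take the one that is farthest from the robot's base at the start. Leave any brown or purple look-alike of the part that bears tile_top_centre alone.

How it is judged (in metres and radians):
On the way, in this order (a step that is already met when the one before it is completed fails the run):
1. the top tile has been slid at least 35 mm out through the open end of the caddy, still lying flat on the tile below (x of tile_top_centre in the frame of caddy below -0.035 m and z of tile_top_centre in the frame of caddy between 0.034 and 0.04 m and y of tile_top_centre in the frame of caddy between -0.006 and 0.006 m and contact force between tile_top and tile_second above 0.3 N), for 0.1 s.
2. the top tile lies on the jig (horizontal distance between tile_top_centre and jig_home below 0.08 m and z of tile_top_centre in the frame of jig_home between -0.002 and 0.003 m and contact force between tile_top and jig above 0.3 N), for 0.1 s.
At the end, for the whole second after the job is handed in: The top tile lies flat and at rest on the jig, its centre within 1.5 mm of jig_home along x and y (2 mm in height) and its length within 0.025 rad of the jig's x axis (either way round); the three other tiles are within 5 mm of their starting places, the six bystanders within 12 mm (x of tile_top_centre in the frame of jig_home between -0.0015 and 0.0015 m and y of tile_top_centre in the frame of jig_home between -0.0015 and 0.0015 m and z of tile_top_centre in the frame of jig_home between -0.002 and 0.002 m and angle between the x axis of tile_top_centre and the x axis of jig_home, either way round below 0.025 rad and linear speed of tile_top below 0.01 m/s and distance of each of tile_second_centre, tile_low_centre, tile_bottom_centre from where it was at the start of the episode below 0.005 m and distance of each of stapler, pen_cup, acrylic_block, cartridge, marble_dish, latch from where it was at the start of the episode below 0.012 m); the robot touches nothing.
It fails at once if the top tile is pressed on the one below with more than 8 N (contact force between tile_top and tile_second above 8 N).
It fails at once if the tile is pressed or knocked on the jig with more than 30 N (contact force between tile_top and jig above 30 N).
It fails at once if one of the other tiles is dragged more than 5 mm from its place (distance of any of tile_second_centre, tile_low_centre, tile_bottom_centre from where it was at the start of the episode above 0.005 m).
It fails at once if the top tile tips or is dropped on the cart (angle between tile_top_centre's own z axis and vertical above 0.5 rad or height (world z) of tile_top_centre below 0.01 m).
It fails at once if a bystander is moved more than 12 mm or knocked over (distance of any of stapler, pen_cup, acrylic_block, cartridge, marble_dish, latch from where it was at the start of the episode above 0.012 m or angle between any of stapler, pen_cup, acrylic_block, cartridge, marble_dish, latch's own z axis and vertical above 0.4 rad).
It also fails if it takes over 67 s, if anything falls off the work surface, if the arm or the gripper's body presses on something with over 40 N, if the wrist force passes 120 N, or if a joint passes its speed limit or range.

## Working session

There is one attempt and no reset: what is moved stays moved. The work goes in short steps, Python scripts to look and compute and a tool call to move; the robot and the scene stay as the last step left them, time stands still between calls to the robot, and variables do not carry over. Pictures are saved under pics/ and viewed, at most 10 in all, crops included, and the job is handed in when it is done.

Besides the shell and the picture viewer there is one more tool, called after ">>>" by a JSON object that holds its "api" and its "payload". step_arm: Moves the arm, as the interface text tells. Its arguments: {"type":"object","properties":{"rows":{"type":"array"}},"required":["rows"]}

```bash
ls; mkdir -p pics
python3 - <<'E'
from plant import env
import cv2,numpy as np
np.set_printoptions(precision=4,suppress=True)
s=env.state();print(s,env.tip_reach)
for n in ("top","scene","wrist"):
    m=env.camera_model(n);print(n,m)
    p,d=env.grab_frame(n)
    cv2.imwrite(f"pics/{n}0.png",p[:,:,::-1]);np.save(f"pics/{n}0.npy",d)
E
```

```text
pics
{'clock': 0.0, 'joint_positions': array([-1.3489,  0.4694, -0.0486,  1.5337,  0.0241,  1.141 , -0.0823]), 'qd': array([-0.0002,  0.0012, -0.0002,  0.0002,  0.0007, -0.0001,  0.0009]), 'joint_efforts': array([  0.    , -51.0309,  -0.047 , -23.7714,   0.0105,   0.0074,
         0.    ]), 'position': array([167.3878, 653.354 , 247.2633]), 'tcp_rot': array([[-0.9687,  0.2482, -0.0004],
       [ 0.2482,  0.9687, -0.0019],
       [-0.0001, -0.002 , -1.    ]]), 'wrist_force': array([ 0.3376, -0.0718,  0.7364]), 'torque': array([-0.0159,  0.0193, -0.0492]), 'grasp_force': 0.0, 'gripper_width': 85.27261452497349} 17.0
top {'fovy': 54.961073855511025, 'cx': 316.30969594062503, 'cy': 241.42917117642443, 'T': array([[   0.0183,    0.9866,   -0.1623,  319.7678],
       [  -0.9998,    0.0173,   -0.0074,  -94.426 ],
       [  -0.0045,    0.1624,    0.9867, 1089.8551],
       [   0.    ,    0.    ,    0.    ,    1.    ]])}
scene {'fovy': 55.32784146112695, 'cx': 322.1645291498192, 'cy': 239.81046119028548, 'T': array([[  -0.7421,   -0.4315,    0.5128, 1035.8879],
       [   0.6699,   -0.5002,    0.5486,  465.2884],
       [   0.0198,    0.7507,    0.6603,  721.0136],
       [   0.    ,    0.    ,    0.    ,    1.    ]])}
wrist {'fovy': 67.59257172293238, 'cx': 316.71073928843754, 'cy': 241.27834719757905, 'T_tool_cam': array([[  -0.0009,    0.9591,    0.2831,   71.533 ],
       [   1.    ,    0.0008,    0.0003,   -0.0547],
       [   0.0001,    0.2831,   -0.9591, -125.0362],
       [   0.    ,    0.    ,    0.    ,    1.    ]])}
```

View pics/top0.png

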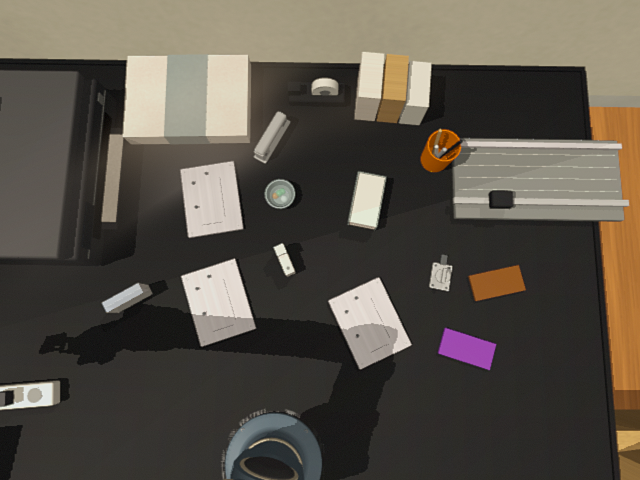

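View pics/scene0.png

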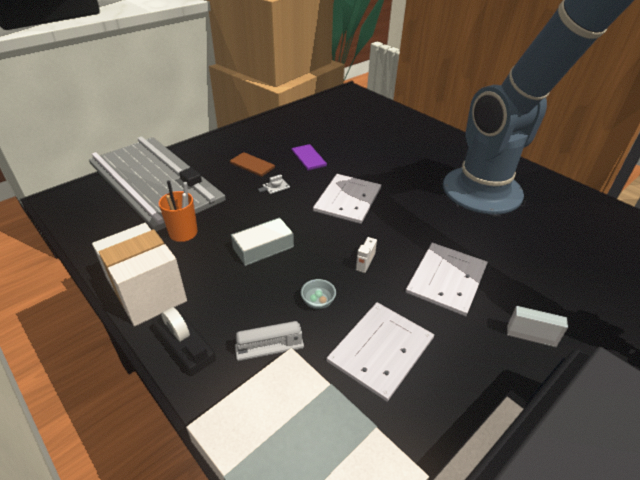

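Jig look-alikes in the top view are at (211,200), (218,302) and (369,323). The base is near (270,455), so the farthest is (211,200). The caddy is at (367,200). The brown and purple tiles at (497,283) and (467,349) are decoys to leave alone.

```bash
cat > h.py <<'E'
from plant import env
import cv2,numpy as np
np.set_printoptions(precision=4,suppress=True)
def cam(n,st=None):
    m=env.camera_model(n);f=240/np.tan(np.radians(m['fovy']/2))
    if 'T' in m:T=m['T']
    else:
        W=np.eye(4);W[:3,:3]=st['tcp_rot'];W[:3,3]=st['position'];T=W@m['T_tool_cam']
    return f,m['cx'],m['cy'],T
def ray(c,uv):
    f,cx,cy,T=c;uv=np.atleast_2d(np.asarray(uv,float))
    d=np.c_[(uv[:,0]-cx)/f,-(uv[:,1]-cy)/f,-np.ones(len(uv))]@T[:3,:3].T
    return T[:3,3],d
def plane(c,uv,z):
    o,d=ray(c,uv);return o+d*((z-o[2])/d[:,2])[:,None]
def dep(c,uv,D):
    o,d=ray(c,uv);uv=np.atleast_2d(uv).astype(int);return o+d*D[uv[:,1],uv[:,0]][:,None]
def proj(c,P):
    f,cx,cy,T=c;q=(np.atleast_2d(P)-T[:3,3])@T[:3,:3]
    return np.c_[cx-f*q[:,0]/q[:,2],cy+f*q[:,1]/q[:,2]]
def tri(c1,u1,c2,u2):
    o1,d1=ray(c1,u1);o2,d2=ray(c2,u2);d1=d1[0];d2=d2[0]
    t=np.linalg.lstsq(np.c_[d1,-d2],o2-o1,rcond=None)[0];a=o1+t[0]*d1;b=o2+t[1]*d2
    return (a+b)/2,np.linalg.norm(a-b)
E
python3 - <<'E'
from h import *
im=cv2.imread('pics/top0.png');D=np.load('pics/top0.npy');c=cam('top')
m=((im.min(2)>150)*255).astype(np.uint8)
cs,_=cv2.findContours(m,cv2.RETR_EXTERNAL,cv2.CHAIN_APPROX_NONE)
for k in cs:
    if cv2.contourArea(k)<600: continue
    r=cv2.minAreaRect(k);b=cv2.boxPoints(r)
    print(np.round(r[0]),np.round(r[1]),dep(c,[r[0]],D)[0])
    for z in (10,):
        w=plane(c,b,z);print('  ',w.mean(0),np.linalg.norm(w[1]-w[0]),np.linalg.norm(w[2]-w[1]))
a=cv2.resize(im[150:250,165:265],(400,400),interpolation=cv2.INTER_CUBIC);b=cv2.resize(im[150:250,317:417],(400,400),interpolation=cv2.INTER_CUBIC)
cv2.imwrite('pics/crop1.png',np.hstack([a,b]))
E
```

```text
[ 26. 396.] [23. 54.] [137.7549 548.3078  32.0551]
   [134.0559 561.6976  10.    ] 121.46590524739278 49.58958359958884
[369. 322.] [75. 56.] [ 310.4099 -211.5786   10.6374]
   [ 311.4302 -211.4337   10.    ] 131.40764072965396 170.81516780929766
[216. 296.] [62. 57.] [363.7277 145.0525   8.4168]
   [364.4334 144.7958  10.    ] 132.84892222129278 145.5794768592814
[367. 199.] [28. 51.] [ 594.3973 -203.7125   42.4988]
   [ 603.4854 -207.1742   10.    ] 126.72183288266434 67.9345277618676
[211. 199.] [69. 55.] [597.3241 171.1555   7.2278]
   [597.6635 170.6043  10.    ] 133.41526435114952 171.261390957391
[544. 144.] [154.   5.] [ 740.0543 -629.4716   30.6928]
   [ 748.2718 -639.6936   10.    ] 13.43734570279358 376.70806352896506
[419.  83.] [21. 45.] [ 854.6638 -317.3042  100.8121]
   [ 904.2827 -337.8076   10.    ] 120.9994157319541 53.441171584744524
[184.  95.] [ 81. 125.] [842.9539 238.4971  48.1321]
   [863.7583 250.8934  10.    ] 318.49558891321453 216.9620220529248
[371.  75.] [23. 45.] [ 864.4891 -203.4994  119.6508]
   [ 926.5817 -215.8557   10.    ] 123.71860956833213 57.50629462605099
```

View pics/crop1.png

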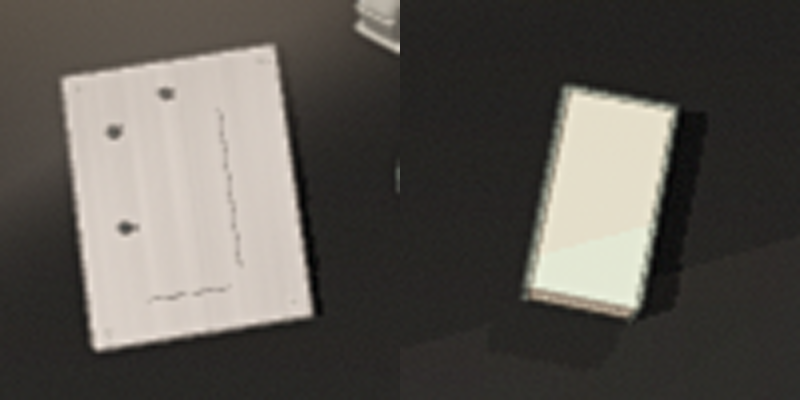

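The crop confirms the target jig: end pin at (166,93), side pins at (114,132) and (125,228) of the crop, 621 mm from base against 392 and 376 for the others. Its +x points away from the robot. The caddy's open end faces the robot, with tile edges visible at its lower end.

Moving now, past the jig first for a wrist look.

>>> {"api": "step_arm", "payload": {"rows": [[[1.8,-3.9,0],[0,0,0],0],[[1.8,-3.9,0],[0,0,0],0],[[1.8,-3.9,0],[0,0,0],0],[[1.8,-3.9,0],[0,0,0],0],[[1.8,-3.9,0],[0,0,0],0],[[1.8,-3.9,0],[0,0,0],0],[[1.8,-3.9,0],[0,0,0],0],[[1.8,-3.9,0],[0,0,0],0],[[1.8,-3.9,0],[0,0,0],0],[[4,-2.3,-1],[0,0,0],0],[[4,-2.3,-1],[0,0,0],0],[[4,-2.3,-1],[0,0,0],0]]}}

```text
clock: 1.35
position: [450.6, 232.8, 218.3]
tcp_rot: [[-0.969, 0.248, 0.001], [0.248, 0.969, 0.001], [-0.0, 0.001, -1.0]]
wrist_force: [0.4, 0.7, -0.1]
gripper_width: 85.9
grasp_force: 0.0
```

>>> {"api": "step_arm", "payload": {"rows": [[[4,-2.3,-1],[0,0,0],0],[[4,-2.3,-2],[0,0,0],0],[[4,-2.3,-2],[0,0,0],0],[[0,0,0],[0,0,0],0],[[0,0,0],[0,0,0],0]]}}

```text
clock: 1.85
position: [569.0, 164.1, 167.3]
tcp_rot: [[-0.968, 0.25, -0.002], [0.25, 0.968, -0.001], [0.002, -0.002, -1.0]]
wrist_force: [-0.4, -0.3, -0.1]
gripper_width: 85.4
grasp_force: 0.0
```

```bash
cat > shot.py <<'E'
import sys
from h import *
import pickle
n=sys.argv[1];s=env.state();p,d=env.grab_frame('wrist')
cv2.imwrite(f'pics/{n}.png',p[:,:,::-1]);pickle.dump((cam('wrist',s),d),open(f'pics/{n}.pkl','wb'));print(s['position'],s['clock'])
E
python3 shot.py j1
```

```text
[568.9557 164.1256 167.3333] 1.85
```

View pics/j1.png

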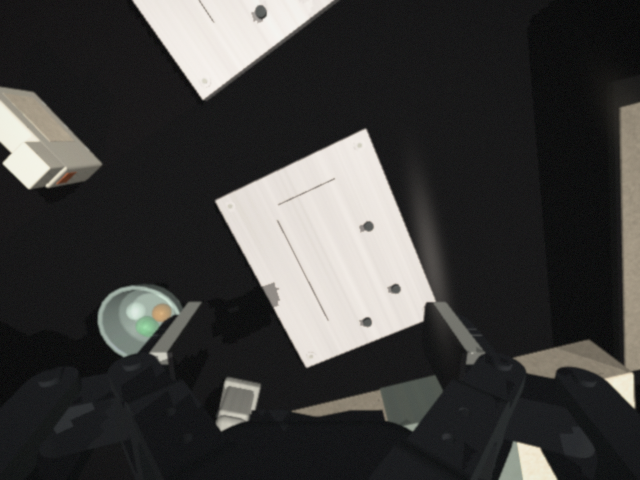

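>>> {"api": "step_arm", "payload": {"rows": [[[0,-3,0],[0,0,0],1],[[0,-3,0],[0,0,0],1],[[0,0,0],[0,0,0],1],[[0,0,0],[0,0,0],1]]}}

```text
clock: 2.3
position: [568.4, 106.2, 169.6]
tcp_rot: [[-0.969, 0.247, 0.001], [0.247, 0.969, 0.002], [-0.001, 0.002, -1.0]]
wrist_force: [0.6, 0.8, 0.6]
gripper_width: 27.8
grasp_force: 0.0
```

```bash
python3 shot.py j2
```

```text
[568.4153 106.2347 169.566 ] 2.3
```

The wrist view shows the jig plate centred at (325,248), with side pins at (368,227) and (395,289) and the end pin at (366,322). The finger pads are visible at the sides.

```bash
cat > jig.py <<'E'
from h import *
import pickle
def det(n):
    im=cv2.imread(f'pics/{n}.png');c,D=pickle.load(open(f'pics/{n}.pkl','rb'))
    g=cv2.cvtColor(im,cv2.COLOR_BGR2GRAY);m=((g>130)*255).astype(np.uint8)
    cs,_=cv2.findContours(m,cv2.RETR_EXTERNAL,cv2.CHAIN_APPROX_NONE)
    best=None
    for k in cs:
        if cv2.contourArea(k)<8000: continue
        r=cv2.minAreaRect(k);w=plane(c,cv2.boxPoints(r),10);l=sorted([np.linalg.norm(w[1]-w[0]),np.linalg.norm(w[2]-w[1])])
        e=abs(l[0]-130)+abs(l[1]-170)
        print(n,r[0],l,w.mean(0))
        if best is None or e<best[0]: best=(e,k,w.mean(0))
    h=np.zeros_like(m);cv2.drawContours(h,[cv2.convexHull(best[1])],-1,255,-1);h=cv2.erode(h,np.ones((9,9)))
    b=((g<110)&(h>0)).astype(np.uint8)
    N,L,S,C=cv2.connectedComponentsWithStats(b)
    out=[]
    for i in range(1,N):
        if 25<S[i,4]<400 and max(S[i,2:4])<22: out.append((C[i],S[i,4]));print('  blob',C[i],S[i],plane(c,[C[i]],13)[0])
    return c,D,best,out
if __name__=='__main__':
    for n in ('j1','j2'): det(n)
E
python3 jig.py
```

```text
j1 (332.576171875, 253.5790557861328) [np.float64(129.5859024135791), np.float64(168.45082463173082)] [600.3366 170.0125  10.    ]
j1 (233.0, 49.5) [np.float64(63.383103696566764), np.float64(137.2580423017873)] [428.7741 138.5969  10.    ]
  blob [367.7321 225.75  ] [364 222   9   8  56] [576.8305 203.956   13.    ]
  blob [394.875  288.2321] [391 284   9   9  56] [635.6705 214.5984  13.    ]
  blob [366.5472 321.434 ] [363 318   8   8  53] [660.2476 184.7739  13.    ]
j2 (404.0919189453125, 234.7552032470703) [np.float64(129.98774559125434), np.float64(169.6029615232417)] [599.8353 173.7664  10.    ]
  blob [437.6333 207.9333] [433 204  10   8  60] [576.8781 203.7572  13.    ]
  blob [460.8281 271.6562] [456 268  10   8  64] [635.6804 214.2003  13.    ]
  blob [430.0392 305.3922] [426 302   9   8  51] [660.1743 184.0832  13.    ]
```

>>> {"api": "step_arm", "payload": {"rows": [[[0,-4,0.5],[0,0,0],1],[[0,-4,0.5],[0,0,0],1],[[0,-4,0.5],[0,0,0],1],[[0,-4,0],[0,0,0],1],[[0,-4,0],[0,0,0],1],[[0,-4,0],[0,0,0],1],[[0,-4,-0.5],[0,0,0],1],[[0,0,0],[0,0,0],1],[[0,0,0],[0,0,0],1]]}}

```text
clock: 3.25
position: [569.3, -173.7, 178.6]
tcp_rot: [[-0.969, 0.248, 0.0], [0.248, 0.969, 0.001], [0.0, 0.001, -1.0]]
wrist_force: [0.1, 0.9, -0.0]
gripper_width: -0.1
grasp_force: 0.0
```

```bash
python3 shot.py c1
```

```text
[ 569.3304 -173.7476  178.5976] 3.25
```

View pics/c1.png

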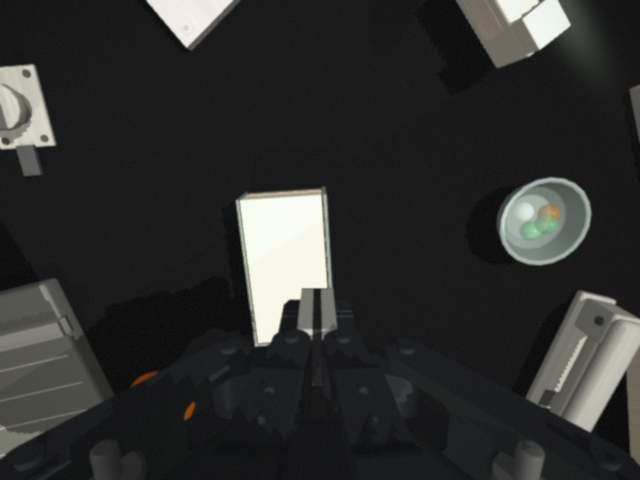

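>>> {"api": "step_arm", "payload": {"rows": [[[0.3,-3,-1],[0,0,3],1],[[0,-3,-2],[0,0,0],1],[[0,0,0],[0,0,0],1],[[0,0,0],[0,0,0],1]]}}

```text
clock: 3.7
position: [572.4, -232.6, 148.1]
tcp_rot: [[-0.981, 0.195, -0.001], [0.195, 0.981, 0.002], [0.001, 0.001, -1.0]]
wrist_force: [0.9, 0.4, 0.1]
gripper_width: -0.2
grasp_force: 0.0
```

```bash
python3 shot.py c2
```

```text
[ 572.4462 -232.648   148.1142] 3.7
```

The caddy is in view. The tile's front edge (open end, robot side) runs (240,198)–(325,190) and its left edge down to (255,345). The shut fingertips at (317,290) hide part of the right side.

```bash
cat > m1.py <<'E'
from h import *
import pickle
for n in ('c1','c2'):
    im=cv2.imread(f'pics/{n}.png');c,D=pickle.load(open(f'pics/{n}.pkl','rb'))
    g=cv2.cvtColor(im,cv2.COLOR_BGR2GRAY);m=((g>205)*255).astype(np.uint8)
    N,L,S,C=cv2.connectedComponentsWithStats(m);ctr=proj(c,[[575,-200,41]])[0].astype(int)
    best=max(range(1,N),key=lambda i:S[i,4] if abs(C[i]-ctr).max()<120 else 0)
    k=max(cv2.findContours((L==best).astype(np.uint8),cv2.RETR_EXTERNAL,cv2.CHAIN_APPROX_NONE)[0],key=len)
    print(n,S[best],cv2.approxPolyDP(k,4,True)[:,0].tolist())
    P=plane(c,k[:,0],41)
    psi=-0.19
    for it in range(3):
        R=np.array([[np.cos(psi),-np.sin(psi)],[np.sin(psi),np.cos(psi)]]);q=P[:,:2]@R
        lo=np.percentile(q[:,1],1);sel=(abs(q[:,1]-lo)<3)
        hi=q[:,1].max();sh=(q[:,1]>hi-3)
        s=sel if sel.sum()>sh.sum() else sh
        psi+=np.polyfit(q[s,0],q[s,1],1)[0]
    print(' yaw',psi,'sides',np.median(q[sel,1]),np.median(q[sh,1]),'x range',q[:,0].min(),np.median(q[q[:,0]<q[:,0].min()+2.5,0]),q[:,0].max(),'R',R.tolist())
    print(' depth heights',dep(c,[k[:,0].mean(0)],D))
# fingertips in tool coords
Tt=env.camera_model('wrist')['T_tool_cam']
for n,pts in (('c1',[(310,293),(325,293),(310,320)]),('j1',[(192,308),(185,320),(440,308),(450,320)])):
    c,D=pickle.load(open(f'pics/{n}.pkl','rb'));f,cx,cy,T=c
    print(n,dep((f,cx,cy,Tt),pts,D))
E
python3 m1.py
```

```text
c1 [ 240  195   87  148 8669] [[320, 195], [240, 201], [259, 342], [269, 341], [277, 331], [286, 300], [299, 298], [302, 287], [326, 286]]
 yaw -0.18256645701357255 sides -122.26172508993184 -63.19918684643472 x range 561.535072106881 561.9488009965032 681.4652820008491 R [[0.9833809669328455, 0.18155405221096502], [-0.18155405221096502, 0.9833809669328455]]
 depth heights [[ 582.8153 -205.7033   39.656 ]]
c2 [  319   180    94   165 12524] [[410, 180], [319, 182], [321, 287], [332, 287], [334, 298], [351, 304], [356, 331], [366, 344], [402, 337]]
 yaw -0.18564072448331181 sides -120.73368046963708 -61.451403943388115 x range 561.8722361300726 562.1867890443336 681.9568012594099 R [[0.9828181752812587, 0.18457636451294882], [-0.18457636451294882, 0.9828181752812587]]
 depth heights [[ 584.5451 -200.0629   40.8056]]
c1 [[ 10.8389  -2.8467   7.2267]
 [ 10.533    3.1951   7.8817]
 [ 10.0348  -2.4831 -13.2842]]
j1 [[ 10.3702 -46.2762  -4.8327]
 [ 10.3244 -45.7312 -13.7411]
 [ 10.4815  45.3043  -5.2102]
 [ 10.3707  45.879  -13.9722]]
```

>>> {"api": "step_arm", "payload": {"rows": [[[1.3,0.8,-2.0],[0,0,0.7],1],[[1.3,0.8,-2.0],[0,0,0],1],[[1.36,0.91,-2.0],[0,0,0],1],[[0,0,-1.5],[0,0,0],1],[[0,0,0],[0,0,0],1],[[0,0,0],[0,0,0],1]]}}

```text
clock: 4.35
position: [611.2, -209.8, 74.0]
tcp_rot: [[-0.983, 0.185, -0.0], [0.185, 0.983, -0.0], [0.0, -0.0, -1.0]]
wrist_force: [0.2, -0.5, 0.4]
gripper_width: 0.1
grasp_force: 0.0
```

```bash
cat > f.py <<'E'
from h import *
import sys
F=[]
for i in range(int(sys.argv[1]) if len(sys.argv)>1 else 6):
    p,d=env.grab_frame('wrist');s=env.state();F.append(np.r_[s['wrist_force'],s['position'],s['torque']])
F=np.array(F);print('mean',F.mean(0),'sd',F.std(0)[:6],s['clock'],'w',s['gripper_width'])
E
python3 f.py 8
```

```text
mean [   0.1691   -0.0802   -0.0724  611.7223 -210.371    74.6202   -0.0028
   -0.0019    0.0016] sd [0.2354 0.6158 0.6147 0.095  0.2037 0.2886] 4.75 w 0.14569462372125014
```

>>> {"api": "step_arm", "payload": {"rows": [[[0,0.28,-0.6],[0,0,0],1],[[0,0,-0.6],[0,0,0],1],[[0,0,-0.1],[0,0,0],1],[[0,0,-0.1],[0,0,0],1],[[0,0,0],[0,0,0],1]]}}

```text
clock: 5.25
position: [611.5, -207.0, 59.3]
tcp_rot: [[-0.983, 0.185, -0.0], [0.185, 0.983, 0.0], [0.0, -0.0, -1.0]]
wrist_force: [0.1, -0.5, 0.1]
gripper_width: -0.3
grasp_force: 0.0
```

>>> {"api": "step_arm", "payload": {"rows": [[[0,0,-0.1],[0,0,0],1],[[0,0,0],[0,0,0],1]]}}

```text
clock: 5.45
position: [611.6, -207.0, 58.6]
tcp_rot: [[-0.983, 0.185, 0.0], [0.185, 0.983, 0.0], [-0.0, 0.0, -1.0]]
wrist_force: [0.3, 0.4, -0.7]
gripper_width: 0.0
grasp_force: 0.0
```

>>> {"api": "step_arm", "payload": {"rows": [[[0,0,-0.1],[0,0,0],1],[[0,0,0],[0,0,0],1]]}}

```text
clock: 5.65
position: [611.8, -207.0, 58.0]
tcp_rot: [[-0.983, 0.185, 0.0], [0.185, 0.983, -0.0], [-0.0, 0.0, -1.0]]
wrist_force: [-1.0, -0.5, 2.1]
gripper_width: 0.1
grasp_force: 1.1
```

```bash
python3 f.py 8
```

```text
mean [  -0.6115    0.0484    2.7597  611.8171 -207.0348   57.8791    0.0358
    0.0909   -0.0119] sd [0.6155 0.4788 0.3886 0.0165 0.0223 0.0468] 6.05 w -0.14127994106841488
```

>>> {"api": "step_arm", "payload": {"rows": [[[0,0,-0.03],[0,0,0],1],[[0,0,0],[0,0,0],1]]}}

```text
clock: 6.25
position: [611.8, -207.0, 57.6]
tcp_rot: [[-0.983, 0.185, 0.001], [0.185, 0.983, -0.0], [-0.001, 0.0, -1.0]]
wrist_force: [-0.8, 0.8, 4.2]
gripper_width: -0.1
grasp_force: 2.5
```

```bash
python3 f.py 8
```

```text
mean [  -0.5018   -0.2662    5.3224  611.8479 -207.0329   57.6252    0.0424
    0.1462   -0.0047] sd [0.3282 0.4761 0.5137 0.0116 0.0171 0.0084] 6.65 w -0.18742212067800001
```

>>> {"api": "step_arm", "payload": {"rows": [[[-0.1,0.018,0.004],[0,0,0],1],[[-0.1,0.018,0],[0,0,0],1],[[-0.1,0.018,0],[0,0,0],1],[[-0.1,0.018,0],[0,0,0],1],[[-0.1,0.018,0],[0,0,0],1],[[-0.1,0.018,0],[0,0,0],1]]}}

```text
clock: 7.25
position: [606.1, -205.9, 57.7]
tcp_rot: [[-0.983, 0.185, 0.001], [0.185, 0.983, -0.0], [-0.001, -0.0, -1.0]]
wrist_force: [2.6, -0.2, 5.1]
gripper_width: 0.1
grasp_force: 2.6
```

```bash
python3 f.py 5
```

```text
mean [   2.0984   -0.2357    5.5591  605.8897 -205.9308   57.629    -0.0588
   -0.386    -0.004 ] sd [0.3986 0.4376 0.3435 0.0154 0.01   0.0088] 7.5 w 0.10725778343776694
```

>>> {"api": "step_arm", "payload": {"rows": [[[-0.15,0.028,0.006],[0,0,0],1],[[-0.15,0.028,0],[0,0,0],1],[[-0.15,0.028,0],[0,0,0],1],[[-0.15,0.028,0],[0,0,0],1],[[-0.15,0.028,0],[0,0,0],1],[[-0.15,0.028,0],[0,0,0],1],[[-0.15,0.028,0],[0,0,0],1],[[-0.15,0.028,0],[0,0,0],1]]}}

```text
clock: 8.3
position: [593.9, -203.7, 57.6]
tcp_rot: [[-0.983, 0.185, 0.001], [0.185, 0.983, -0.0], [-0.001, -0.0, -1.0]]
wrist_force: [2.4, 0.2, 5.2]
gripper_width: 0.3
grasp_force: 2.5
```

```bash
python3 f.py 5; python3 shot.py s1
```

```text
mean [   1.5712   -0.5055    5.2507  593.6779 -203.6467   57.5987   -0.0494
   -0.3563   -0.003 ] sd [0.5267 0.269  0.675  0.0171 0.0078 0.0129] 8.55 w -0.045806736696455436
[ 593.6931 -203.6381   57.5961] 8.55
```

View pics/s1.png

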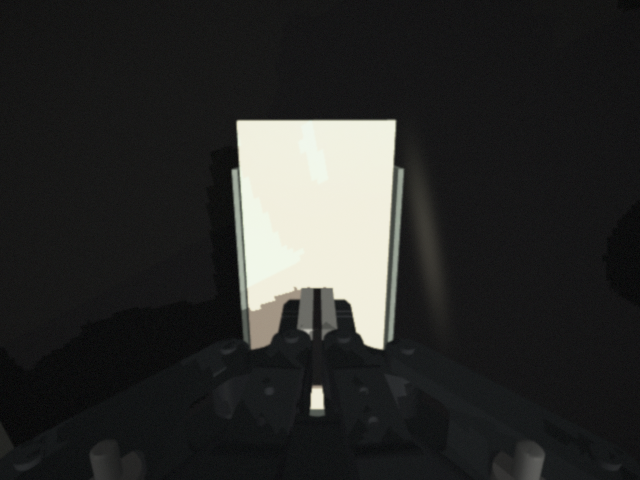

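The tile's front edge (row 120) now projects past the wall ends (row 168), the tile is straight, and the second tile isn't showing. Continuing the slide.

>>> {"api": "step_arm", "payload": {"rows": [[[-0.2,0.037,0.003],[0,0,0],1],[[-0.2,0.037,0],[0,0,0],1],[[-0.2,0.037,0],[0,0,0],1],[[-0.2,0.037,0],[0,0,0],1],[[-0.2,0.037,0],[0,0,0],1],[[-0.2,0.037,0],[0,0,0],1]]}}

```text
clock: 9.2
position: [581.9, -201.5, 57.6]
tcp_rot: [[-0.983, 0.185, 0.001], [0.185, 0.983, -0.0], [-0.001, -0.0, -1.0]]
wrist_force: [2.1, 0.2, 4.9]
gripper_width: -0.1
grasp_force: 2.5
```

```bash
python3 f.py 4
```

```text
mean [   1.4295   -0.1274    5.4134  581.4818 -201.3856   57.5766   -0.0392
   -0.3267   -0.0206] sd [0.482  0.273  0.0181 0.0169 0.017  0.0132] 9.4 w 0.12361361750775388
```

>>> {"api": "step_arm", "payload": {"rows": [[[-0.2,0.037,0],[0,0,0],1],[[-0.2,0.037,0],[0,0,0],1],[[-0.2,0.037,0],[0,0,0],1],[[-0.2,0.037,0],[0,0,0],1],[[-0.2,0.037,0],[0,0,0],1],[[-0.2,0.037,0],[0,0,0],1],[[0,0,0],[0,0,0],1],[[0,0,0],[0,0,0],1]]}}

```text
clock: 10.2
position: [569.4, -199.2, 57.5]
tcp_rot: [[-0.983, 0.185, -0.0], [0.185, 0.983, 0.0], [0.0, 0.0, -1.0]]
wrist_force: [2.4, -0.2, 4.9]
gripper_width: 0.1
grasp_force: 2.8
```

```bash
python3 shot.py s2
cat > m2.py <<'E'
from h import *
import pickle,sys
n=sys.argv[1];z=float(sys.argv[2])
im=cv2.imread(f'pics/{n}.png');c,D=pickle.load(open(f'pics/{n}.pkl','rb'))
g=cv2.cvtColor(im,cv2.COLOR_BGR2GRAY);m=((g>205)*255).astype(np.uint8)
N,L,S,C=cv2.connectedComponentsWithStats(m);b=1+np.argmax(S[1:,4])
k=max(cv2.findContours((L==b).astype(np.uint8),cv2.RETR_EXTERNAL,cv2.CHAIN_APPROX_NONE)[0],key=len)
print(S[b],cv2.approxPolyDP(k,4,True)[:,0].tolist())
for q in cv2.approxPolyDP(k,4,True)[:,0]: print(q,plane(c,[q],z)[0])
E
python3 m2.py s2 41
```

```text
[ 569.3939 -199.1604   57.4943] 10.2
[  237   121   158   228 27256] [[238, 122], [250, 309], [259, 309], [294, 286], [332, 287], [335, 298], [351, 303], [364, 342], [381, 348], [394, 121]]
[238 122] [ 488.8314 -214.098    41.    ]
[250 309] [ 564.9413 -228.0748   41.    ]
[259 309] [ 565.6712 -224.2208   41.    ]
[294 286] [ 557.8852 -207.0234   41.    ]
[332 287] [ 561.3624 -191.1505   41.    ]
[335 298] [ 566.6697 -190.774    41.    ]
[351 303] [ 570.2964 -184.3651   41.    ]
[364 342] [ 590.3652 -181.6982   41.    ]
[381 348] [ 594.8375 -174.6216   41.    ]
[394 121] [ 499.3552 -156.6026   41.    ]
```

Slid about 42 mm, measured yaw unchanged (-0.18) and press about 5.3 N. Lifting, setting the fingers to a pre-grasp width and moving to the projecting end.

>>> {"api": "step_arm", "payload": {"rows": [[[0,0,0.5],[0,0,0],1],[[0,0,2.0],[0,0,0],1],[[0,0,1.0],[0,0,0],0.28],[[-2.0,0.34,0],[0,0,0],0.28],[[-2.0,0.34,0],[0,0,0],0.28],[[-1.66,0.34,0],[0,0,0],0.28],[[0,0,0],[0,0,0],0.28],[[0,0,0],[0,0,0],0.28]]}}

```text
clock: 11.05
position: [513.1, -188.9, 92.4]
tcp_rot: [[-0.983, 0.185, -0.0], [0.185, 0.983, 0.0], [0.0, 0.0, -1.0]]
wrist_force: [0.3, 0.1, 0.5]
gripper_width: 61.4
grasp_force: 0.0
```

```bash
python3 shot.py g1; python3 f.py 3
python3 - <<'E'
from h import *
import pickle
Tt=env.camera_model('wrist')['T_tool_cam']
for n in ('s2','c1','g1','j1'):
    c,D=pickle.load(open(f'pics/{n}.pkl','rb'));f,cx,cy,T=c
    v,u=np.mgrid[240:400,100:540];uv=np.c_[u.ravel(),v.ravel()]
    P=dep((f,cx,cy,Tt),uv,D)
    s=(D[uv[:,1],uv[:,0]]>0)&(P[:,0]>6)&(P[:,0]<12)&(abs(P[:,1])<60)&(P[:,2]<25)&(P[:,2]>-30)
    for sg in (-1,1):
        Q=P[s&(P[:,1]*sg>0)]; 
        print(n,sg,len(Q),'zmax',np.percentile(Q[:,2],[90,98,100]),'y at tip',np.median(Q[Q[:,2]>np.percentile(Q[:,2],90)],0))
E
```

```text
[ 513.0529 -188.8591   92.3672] 11.05
mean [  -0.1197    0.077     0.0583  513.9078 -189.0405   92.3934   -0.011
   -0.0046   -0.0392] sd [0.3481 0.186  0.9984 0.05   0.0088 0.0425] 11.25 w 61.53950670218077
s2 -1 2863 zmax [18.0376 18.7    22.9692] y at tip [  9.4047 -19.1744  18.3548]
s2 1 2742 zmax [18.1    18.9236 24.8664] y at tip [ 9.3086 19.0489 18.4718]
c1 -1 1950 zmax [ 6.4021 11.5595 14.3104] y at tip [10.1082 -5.2798  9.5695]
c1 1 1861 zmax [ 6.1082 11.25   14.3162] y at tip [10.1693  5.2496  8.9491]
g1 -1 1750 zmax [ 2.573   6.9049 11.4125] y at tip [ 10.0228 -33.7587   5.0308]
g1 1 1727 zmax [ 2.4858  7.0897 11.0245] y at tip [ 9.9566 33.332   4.9172]
j1 -1 1649 zmax [-3.9676  0.2133  4.6324] y at tip [ 10.0627 -44.446   -1.528 ]
j1 1 1611 zmax [-3.6803  0.4418  4.2219] y at tip [ 9.9184 43.4665 -1.2437]
```

View pics/g1.png

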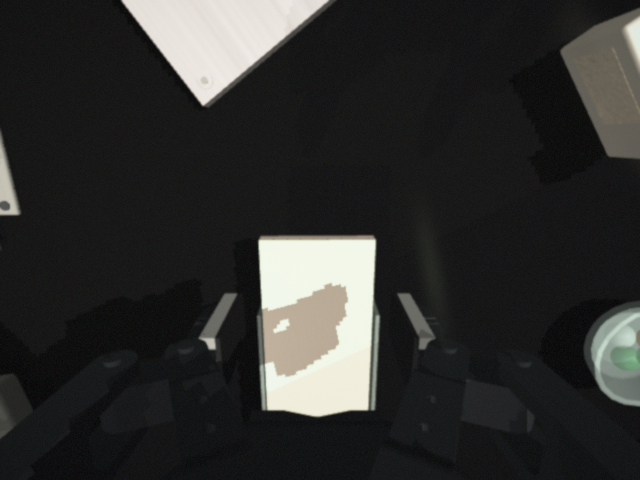

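The fingers straddle the projecting end: pads at x=217 and 418, tile sides at 260 and 375, front edge at row 236. They are centred, so I'm widening them a little and descending.

>>> {"api": "step_arm", "payload": {"rows": [[[-0.1,0,0],[0,0,0],0.18],[[0,0,0],[0,0,0],0.18],[[0,0,-1.5],[0,0,0],0.18],[[0,0,-1.5],[0,0,0],0.18],[[0,0,-1.0],[0,0,0],0.18],[[0,0,-0.55],[0,0,0],0.18],[[0,0,0],[0,0,0],0.18],[[0,0,0],[0,0,0],0.18]]}}

```text
clock: 12.05
position: [512.3, -189.1, 47.2]
tcp_rot: [[-0.983, 0.185, 0.0], [0.185, 0.983, -0.0], [-0.0, -0.0, -1.0]]
wrist_force: [-0.5, -0.8, 0.5]
gripper_width: 70.0
grasp_force: 0.0
```

```bash
python3 f.py 3
```

```text
mean [   0.4692    0.0599   -0.2011  512.4448 -189.1483   47.4378   -0.0192
   -0.009    -0.0365] sd [0.602  0.2664 0.2278 0.0249 0.0289 0.0531] 12.2 w 70.27367465353332
```

>>> {"api": "step_arm", "payload": {"rows": [[[0,0,-0.05],[0,0,0],0.23],[[0,0,0],[0,0,0],0.26],[[0,0,0],[0,0,0],0.28],[[0,0,0],[0,0,0],0.29],[[0,0,0],[0,0,0],0.3],[[0,0,0],[0,0,0],0.32],[[0,0,0],[0,0,0],0.35],[[0,0,0],[0,0,0],0.5],[[0,0,0],[0,0,0],0.5]]}}

```text
clock: 13.1
position: [512.0, -188.9, 46.5]
tcp_rot: [[-0.983, 0.185, -0.0], [0.185, 0.983, 0.0], [0.0, 0.0, -1.0]]
wrist_force: [-1.8, 0.2, 3.1]
gripper_width: 58.1
grasp_force: 63.4
```

```bash
python3 f.py 3
```

```text
mean [  -1.1993    0.3791    3.2624  512.0141 -188.9329   46.4964    0.1063
    0.1905    0.0179] sd [0.1304 0.4087 0.2585 0.0084 0.0104 0.0175] 13.25 w 58.1232503983801
```

>>> {"api": "step_arm", "payload": {"rows": [[[0,0,0.1],[0,0,0],0.5],[[0,0,0.3],[0,0,0],0.5],[[0,0,0.8],[0,0,0],0.5],[[0,0,1.5],[0,0,0],0.5],[[0,0,1.5],[0,0,0],0.5],[[0,0,0.8],[0,0,0],0.5],[[0,0,0],[0,0,0],0.5]]}}

```text
clock: 13.95
position: [512.8, -189.2, 97.7]
tcp_rot: [[-0.983, 0.185, 0.003], [0.185, 0.983, -0.001], [-0.003, -0.0, -1.0]]
wrist_force: [0.1, -0.9, -2.1]
gripper_width: 57.6
grasp_force: 64.3
```

```bash
python3 shot.py h1;python3 f.py 3; python3 m2.py h1 88
python3 - <<'E'
from h import *
import pickle
Tt=env.camera_model('wrist')['T_tool_cam'];c,D=pickle.load(open('pics/h1.pkl','rb'));f,cx,cy,T=c
print(dep((f,cx,cy,Tt),[(x,y) for y in range(120,400,20) for x in (317,)],D))
p,d=env.grab_frame('scene');cv2.imwrite('pics/sc1.png',cv2.resize(p[140:340,160:480,::-1],None,fx=2.5,fy=2.5))
E
```

```text
[ 512.7895 -189.244    97.652 ] 13.95
mean [  -0.0848   -0.2309   -1.6135  511.6291 -188.7549   95.9505    0.0174
    0.0548    0.0019] sd [0.6029 0.2114 0.6321 0.1367 0.036  0.2168] 14.15 w 57.50407878993843
[  126     0   206   105 10964] [[126, 0], [206, 104], [331, 0]]
[126   0] [ 389.3081 -229.3219   88.    ]
[206 104] [ 424.8448 -212.3515   88.    ]
[331   0] [ 401.743  -163.6481   88.    ]
[[  80.284     0.0767   98.2119]
 [  68.9175    0.0695   98.6439]
 [  57.1763    0.0617   98.7449]
 [  45.1263    0.0534   98.2538]
 [  32.7762    0.0447   97.5873]
 [  19.5013    0.0373   99.5021]
 [   6.4928    0.0277   98.2707]
 [  -7.0025    0.0182   97.5814]
 [  16.6289   -0.0351    6.8227]
 [   7.4449   -0.0404    7.8708]
 [  -0.6979   -0.0471    6.2127]
 [  -9.8133   -0.0534    5.9751]
 [ -19.8297   -0.0595    6.5986]
 [  71.5372   -0.099  -125.0375]]
```

View pics/sc1.png

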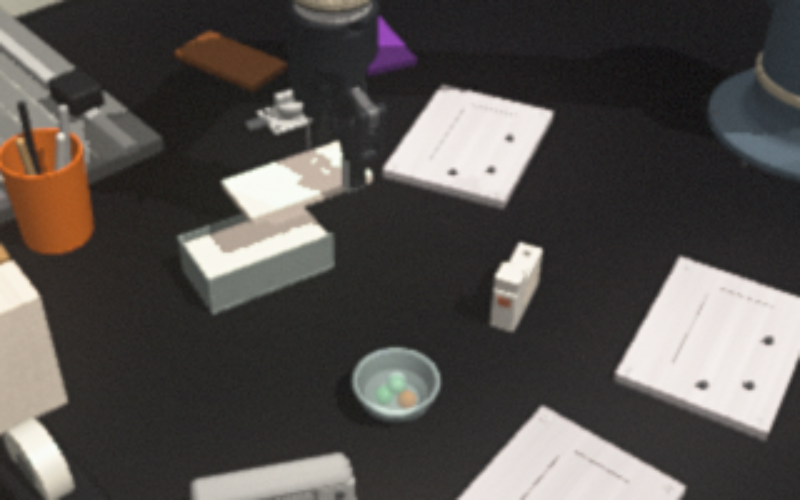

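The tile is held level and the stack stays in place, with the second tile still aligned in the caddy. Carrying it to the jig, to land about 6 mm short of home in x and y.

>>> {"api": "step_arm", "payload": {"rows": [[[0.2,1.5,1],[0,0,1.7],0.5],[[0.3,2.8,1],[0,0,1.7],0.5],[[0.37,3.3,0],[0,0,1.8],0.5],[[0.37,3.3,0],[0,0,1.8],0.5],[[0.37,3.3,0],[0,0,1.8],0.5],[[0.37,3.3,0],[0,0,1.8],0.5],[[0.37,3.3,0],[0,0,1.8],0.5],[[0.37,3.3,0],[0,0,1.8],0.5],[[0.37,3.3,0],[0,0,1.8],0.5],[[0.37,3.3,0],[0,0,1.8],0.5],[[0.3,2.5,0],[0,0,1.6],0.5],[[0.2,1.5,0],[0,0,1.4],0.5]]}}

```text
clock: 15.4
position: [551.1, 162.1, 116.7]
tcp_rot: [[-0.983, -0.182, -0.0], [-0.182, 0.983, 0.001], [-0.0, 0.001, -1.0]]
wrist_force: [-0.4, 0.9, -1.2]
gripper_width: 57.8
grasp_force: 64.4
```

```bash
python3 f.py 6; python3 -c "
from h import *
print(env.state()['tcp_rot'])"
```

```text
mean [  0.2634   0.0061  -1.0717 551.375  158.8576 116.4751   0.0042   0.0419
   0.0096] sd [0.4096 1.0572 0.2558 0.083  2.9178 0.1129] 15.7 w 57.81534073790494
[[-0.9849 -0.1731 -0.0004]
 [-0.1731  0.9849 -0.0011]
 [ 0.0006 -0.001  -1.    ]]
```

>>> {"api": "step_arm", "payload": {"rows": [[[0,0,-2.5],[0,0,0],0.5],[[0,0,-2.5],[0,0,0],0.5],[[0,0,-2.0],[0,0,0],0.5],[[0,0,-1.0],[0,0,0],0.5],[[0,0,0],[0,0,0],0.5],[[0,0,0],[0,0,0],0.5]]}}

```text
clock: 16.3
position: [552.2, 157.4, 37.0]
tcp_rot: [[-0.985, -0.175, 0.001], [-0.175, 0.985, 0.0], [-0.001, -0.0, -1.0]]
wrist_force: [0.7, -0.6, -1.1]
gripper_width: 58.1
grasp_force: 64.4
```

```bash
python3 shot.py p1; python3 f.py 4
```

```text
[552.232  157.4303  37.0131] 16.3
mean [ -0.2453   0.3253  -1.0212 552.3785 158.1232  37.4707   0.0065   0.0469
   0.001 ] sd [0.4213 0.7401 0.2845 0.1436 0.107  0.1058] 16.55 w 57.54923841601483
```

View pics/p1.png

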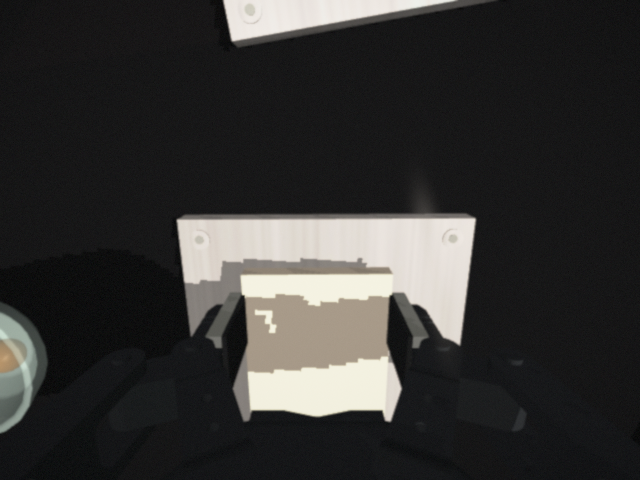

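The tile is parallel over the plate, well inside it. Descending and creeping down to contact.

>>> {"api": "step_arm", "payload": {"rows": [[[0,0,-0.7],[0,0,0],0.5],[[0,0,-0.3],[0,0,0],0.5],[[0,0,-0.1],[0,0,0],0.5],[[0,0,0],[0,0,0],0.5],[[0,0,0],[0,0,0],0.5]]}}

```text
clock: 17.05
position: [551.6, 158.0, 25.3]
tcp_rot: [[-0.984, -0.176, -0.0], [-0.176, 0.984, 0.0], [0.0, 0.0, -1.0]]
wrist_force: [0.7, -0.1, -1.7]
gripper_width: 57.6
grasp_force: 64.4
```

>>> {"api": "step_arm", "payload": {"rows": [[[0,0,-0.05],[0,0,0],0.5],[[0,0,-0.05],[0,0,0],0.5],[[0,0,0],[0,0,0],0.5]]}}

```text
clock: 17.35
position: [551.7, 158.1, 24.4]
tcp_rot: [[-0.984, -0.176, 0.0], [-0.176, 0.984, 0.0], [-0.0, 0.0, -1.0]]
wrist_force: [0.5, -0.6, -0.9]
gripper_width: 57.9
grasp_force: 64.5
```

>>> {"api": "step_arm", "payload": {"rows": [[[0,0,-0.05],[0,0,0],0.5],[[0,0,0],[0,0,0],0.5]]}}

```text
clock: 17.55
position: [551.8, 158.1, 24.3]
tcp_rot: [[-0.984, -0.176, 0.0], [-0.176, 0.984, 0.0], [-0.0, 0.0, -1.0]]
wrist_force: [-0.1, 0.1, 2.7]
gripper_width: 57.7
grasp_force: 64.8
```

>>> {"api": "step_arm", "payload": {"rows": [[[0,0,0],[0,0,0],0.3],[[0,0,0],[0,0,0],0.25],[[0,0,0],[0,0,0],0.2],[[0,0,0],[0,0,0],0.18],[[0,0,0],[0,0,0],0.18],[[0,0,1.0],[0,0,0],0.18],[[0,0,3.0],[0,0,0],0.18],[[0,0,4.0],[0,0,0],0.18],[[0,0,2.0],[0,0,0],0.8],[[0,0,1.0],[0,0,0],1],[[0,0,0],[0,0,0],1],[[0,0,0],[0,0,0],1]]}}

```text
clock: 18.75
position: [550.9, 157.9, 133.1]
tcp_rot: [[-0.984, -0.176, -0.002], [-0.176, 0.984, -0.0], [0.002, -0.0, -1.0]]
wrist_force: [0.2, 0.2, -0.3]
gripper_width: 11.7
grasp_force: 0.0
```

```bash
python3 shot.py r1; python3 m2.py r1 18; python3 f.py 2
```

```text
[550.897  157.8721 133.1408] 18.75
[  230   191   185   204 22502] [[230, 192], [233, 241], [243, 251], [236, 271], [241, 345], [260, 329], [270, 301], [264, 216], [361, 215], [274, 218], [277, 297], [283, 298], [288, 286], [304, 288], [302, 384], [294, 393], [339, 393], [331, 380], [316, 376], [319, 369], [331, 371], [331, 286], [346, 286], [350, 298], [361, 298], [383, 342], [402, 347], [414, 191]]
[230 192] [526.3214  94.0322  18.    ]
[233 241] [560.108   99.7988  18.    ]
[243 251] [566.1818 107.5396  18.    ]
[236 271] [582.0188 104.3831  18.    ]
[241 345] [641.4136 114.9397  18.    ]
[260 329] [625.2701 127.4163  18.    ]
[270 301] [601.0765 131.6153  18.    ]
[264 216] [538.641  118.7144  18.    ]
[361 215] [526.3367 183.9168  18.    ]
[274 218] [538.8292 125.65    18.    ]
[277 297] [597.0014 136.2127  18.    ]
[283 298] [597.024  140.6548  18.    ]
[288 286] [586.9846 142.8063  18.    ]
[304 288] [586.5037 154.4861  18.    ]
[302 384] [667.9178 166.527   18.    ]
[294 393] [677.3895 161.6327  18.    ]
[339 393] [671.1099 196.9646  18.    ]
[331 380] [660.2504 188.4141  18.    ]
[316 376] [658.6837 176.1337  18.    ]
[319 369] [651.9772 177.321   18.    ]
[331 371] [652.1264 186.8748  18.    ]
[331 286] [581.5276 173.4982  18.    ]
[346 286] [579.624 184.205  18.   ]
[350 298] [588.4339 188.97    18.    ]
[361 298] [587.0236 196.9027  18.    ]
[383 342] [619.9087 221.0551  18.    ]
[402 347] [621.6016 236.3423  18.    ]
[414 191] [504.039  215.4842  18.    ]
mean [  0.1864   0.2468   0.1957 550.6802 157.7766 132.452   -0.0058  -0.0245
  -0.0434] sd [0.1737 0.6242 0.2049 0.057  0.0166 0.0025] 18.9 w 0.00787456081171904
```

View pics/r1.png

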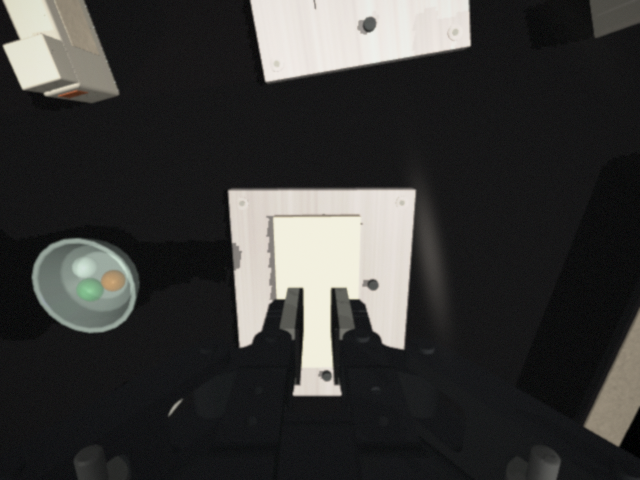

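The tile lies flat and square on the jig: near edge at row 215, x from 274 to 361, with one side pin at (372,284) and the end pin at (326,376). It is about 7 mm short in both axes. I'll go to its -y side with the shut fingers and push.

>>> {"api": "step_arm", "payload": {"rows": [[[1.9,-1.5,0],[0,0,0],1],[[1.9,-1.5,0],[0,0,0],1],[[1.95,-1.53,0],[0,0,0],1],[[0,0,-3.5],[0,0,0],1],[[0,0,-3.5],[0,0,0],1],[[0,0,-2.0],[0,0,0],1],[[0,0,-0.8],[0,0,0],1],[[0,0,0],[0,0,0],1],[[0,0,0],[0,0,0],1]]}}

```text
clock: 19.8
position: [609.8, 112.8, 36.5]
tcp_rot: [[-0.984, -0.176, 0.001], [-0.176, 0.984, 0.0], [-0.001, 0.0, -1.0]]
wrist_force: [0.2, -0.1, 0.3]
gripper_width: 0.2
grasp_force: 0.0
```

```bash
python3 f.py 3
```

```text
mean [  0.1175  -0.0355   0.387  610.0713 112.9193  37.1584  -0.0004   0.0107
   0.0027] sd [0.3754 0.5805 0.4634 0.0432 0.0095 0.1329] 19.95 w 0.18928748680976537
```

>>> {"api": "step_arm", "payload": {"rows": [[[0,0,-0.4],[0,0,0],1],[[0,0,-0.32],[0,0,0],1],[[0,0,0],[0,0,0],1],[[-0.036,0.197,0],[0,0,0],1],[[-0.036,0.197,0],[0,0,0],1],[[-0.036,0.197,0],[0,0,0],1],[[-0.018,0.098,0],[0,0,0],1],[[-0.018,0.098,0],[0,0,0],1],[[-0.018,0.098,0],[0,0,0],1],[[-0.018,0.098,0],[0,0,0],1],[[0,0,0],[0,0,0],1]]}}

```text
clock: 21.05
position: [607.3, 122.7, 28.7]
tcp_rot: [[-0.984, -0.176, -0.0], [-0.176, 0.984, 0.0], [0.0, 0.0, -1.0]]
wrist_force: [-0.9, -0.5, 0.6]
gripper_width: -0.0
grasp_force: 0.0
```

```bash
python3 f.py 4
```

```text
mean [  0.5246   0.0309   0.0948 607.325  122.5409  28.7064   0.0059   0.
  -0.0015] sd [0.6374 0.3915 0.4497 0.0114 0.0589 0.0164] 21.25 w 0.12406979979814997
```

>>> {"api": "step_arm", "payload": {"rows": [[[-0.018,0.098,0.05],[0,0,0],1],[[-0.018,0.098,0],[0,0,0],1],[[-0.018,0.098,0],[0,0,0],1],[[-0.018,0.098,0],[0,0,0],1],[[-0.018,0.098,0],[0,0,0],1]]}}

```text
clock: 21.75
position: [606.4, 127.6, 29.2]
tcp_rot: [[-0.984, -0.176, -0.0], [-0.176, 0.984, 0.0], [0.0, 0.0, -1.0]]
wrist_force: [0.2, 0.3, 0.0]
gripper_width: 0.1
grasp_force: 0.0
```

>>> {"api": "step_arm", "payload": {"rows": [[[-0.018,0.098,0],[0,0,0],1],[[-0.018,0.098,0],[0,0,0],1],[[-0.018,0.098,0],[0,0,0],1],[[-0.018,0.098,0],[0,0,0],1]]}}

```text
clock: 22.15
position: [605.7, 131.3, 29.2]
tcp_rot: [[-0.984, -0.176, -0.0], [-0.176, 0.984, -0.0], [0.0, -0.0, -1.0]]
wrist_force: [0.3, -0.2, -0.5]
gripper_width: -0.2
grasp_force: 0.3
```

```bash
python3 f.py 4
```

```text
mean [  0.1055  -0.33    -0.3322 605.6837 131.4353  29.1947  -0.0424  -0.0026
  -0.0094] sd [0.5599 0.3647 0.1441 0.0116 0.0206 0.0069] 22.35 w 0.3304547436429978
```

>>> {"api": "step_arm", "payload": {"rows": [[[-0.018,0.098,0],[0,0,0],1],[[-0.018,0.098,0],[0,0,0],1],[[-0.018,0.098,0],[0,0,0],1],[[-0.018,0.098,0],[0,0,0],1]]}}

```text
clock: 22.75
position: [605.0, 135.3, 29.2]
tcp_rot: [[-0.984, -0.176, -0.0], [-0.176, 0.984, -0.0], [0.0, 0.0, -1.0]]
wrist_force: [0.3, -0.1, 0.1]
gripper_width: -0.4
grasp_force: 0.3
```

```bash
python3 f.py 4
```

```text
mean [ -0.0428  -0.1504   0.0626 604.9377 135.5614  29.1998  -0.036    0.0061
   0.0243] sd [0.3492 0.5275 0.2219 0.0208 0.0321 0.0138] 22.95 w -0.048859751200565495
```

>>> {"api": "step_arm", "payload": {"rows": [[[-0.009,0.049,0],[0,0,0],1],[[-0.009,0.049,0],[0,0,0],1]]}}

```text
clock: 23.15
position: [604.8, 136.2, 29.2]
tcp_rot: [[-0.984, -0.176, 0.0], [-0.176, 0.984, -0.0], [-0.0, -0.0, -1.0]]
wrist_force: [-0.4, -1.1, 0.6]
gripper_width: -0.0
grasp_force: 0.3
```

```bash
python3 f.py 3
```

```text
mean [  0.0024  -0.4569   0.3428 604.8091 136.28    29.1968  -0.0718  -0.0039
  -0.0071] sd [0.5581 0.462  0.2959 0.0144 0.0193 0.0187] 23.3 w -0.09740487983534613
```

>>> {"api": "step_arm", "payload": {"rows": [[[-0.009,0.049,0],[0,0,0],1],[[-0.009,0.049,0],[0,0,0],1]]}}

```text
clock: 23.5
position: [604.6, 137.2, 29.2]
tcp_rot: [[-0.984, -0.176, -0.0], [-0.176, 0.984, 0.0], [0.0, 0.0, -1.0]]
wrist_force: [-0.7, -0.8, -0.3]
gripper_width: 0.1
grasp_force: 0.3
```

>>> {"api": "step_arm", "payload": {"rows": [[[-0.009,0.049,0],[0,0,0],1],[[0,0,0],[0,0,0],1]]}}

```text
clock: 23.7
position: [604.5, 137.9, 29.2]
tcp_rot: [[-0.984, -0.176, -0.0], [-0.176, 0.984, 0.0], [0.0, 0.0, -1.0]]
wrist_force: [-0.4, -1.0, 0.1]
gripper_width: 0.1
grasp_force: 0.2
```

>>> {"api": "step_arm", "payload": {"rows": [[[-0.009,0.049,0],[0,0,0],1],[[0,0,0],[0,0,0],1]]}}

```text
clock: 23.9
position: [604.4, 138.1, 29.2]
tcp_rot: [[-0.984, -0.176, -0.0], [-0.176, 0.984, -0.0], [0.0, -0.0, -1.0]]
wrist_force: [-0.7, -1.1, 0.7]
gripper_width: -0.4
grasp_force: 0.5
```

```bash
python3 f.py 3
```

```text
mean [ -0.2637  -0.9947  -0.2401 604.4363 138.0866  29.1967  -0.2461  -0.0056
   0.016 ] sd [0.5369 0.3771 0.5386 0.0048 0.0178 0.0068] 24.05 w -0.15088822886469658
```

>>> {"api": "step_arm", "payload": {"rows": [[[-0.009,0.049,0],[0,0,0],1],[[0,0,0],[0,0,0],1]]}}

```text
clock: 24.25
position: [604.4, 138.2, 29.2]
tcp_rot: [[-0.984, -0.176, -0.0], [-0.176, 0.984, -0.001], [0.0, -0.001, -1.0]]
wrist_force: [-0.0, -3.3, -0.2]
gripper_width: -0.3
grasp_force: 1.1
```

```bash
python3 f.py 3
```

```text
mean [ -0.109   -2.3998   0.5214 604.3931 138.1926  29.1777  -0.5819  -0.0496
  -0.0001] sd [0.4528 0.3411 0.7862 0.0145 0.0277 0.0112] 24.4 w -0.1594976447746201
```

>>> {"api": "step_arm", "payload": {"rows": [[[-0.009,0.049,0],[0,0,0],1],[[0,0,0],[0,0,0],1]]}}

```text
clock: 24.6
position: [604.3, 138.3, 29.2]
tcp_rot: [[-0.984, -0.175, -0.0], [-0.175, 0.984, -0.001], [0.0, -0.001, -1.0]]
wrist_force: [0.9, -3.6, 0.8]
gripper_width: -0.6
grasp_force: 2.2
```

```bash
python3 f.py 3
```

```text
mean [  0.2598  -4.5511   0.3079 604.339  138.3188  29.177   -1.0335  -0.085
   0.0396] sd [0.184  0.633  0.5801 0.0051 0.0117 0.004 ] 24.75 w 0.29972021936949816
```

Home against both side pins, stalled at 4.5 N. Backing off, then going round to the near end.

>>> {"api": "step_arm", "payload": {"rows": [[[0.09,-0.49,0],[0,0,0],1],[[0.18,-0.98,0],[0,0,0],1],[[0,0,2],[0,0,0],1],[[0,0,2],[0,0,0],1],[[-3.2,1.1,0],[0,0,0],1],[[-3.2,1.1,0],[0,0,0],1],[[-3.2,1.2,0],[0,0,0],1],[[0,0,0],[0,0,0],1],[[0,0,-2],[0,0,0],1],[[0,0,-1],[0,0,0],1],[[0,0,0],[0,0,0],1],[[0,0,0],[0,0,0],1]]}}

```text
clock: 25.95
position: [511.4, 158.3, 39.1]
tcp_rot: [[-0.985, -0.175, -0.0], [-0.175, 0.985, 0.0], [0.0, 0.0, -1.0]]
wrist_force: [0.1, 0.2, 0.3]
gripper_width: -0.2
grasp_force: 0.0
```

```bash
python3 f.py 4; python3 shot.py e1; python3 m2.py e1 18 | grep -v "^\[ *[0-9]* *[0-9]* *[0-9]* *[0-9]* "
```

```text
mean [ -0.3965   0.2265   0.0169 511.6015 158.4611  39.6023   0.0009   0.0061
  -0.0149] sd [0.2562 0.2833 0.2158 0.0574 0.0589 0.1102] 26.15 w -0.1875064725970172
[511.512  158.5298  39.6935] 26.15
```

>>> {"api": "step_arm", "payload": {"rows": [[[0,0,-0.6],[0,0,0],1],[[0,0,-0.4],[0,0,0],1],[[0,0,0],[0,0,0],1],[[0.197,0.035,0],[0,0,0],1],[[0.197,0.035,0],[0,0,0],1],[[0.098,0.018,0],[0,0,0],1],[[0.098,0.018,0],[0,0,0],1],[[0.098,0.018,0],[0,0,0],1],[[0,0,0],[0,0,0],1]]}}

```text
clock: 27.1
position: [518.1, 159.8, 29.3]
tcp_rot: [[-0.984, -0.176, 0.0], [-0.176, 0.984, 0.0], [-0.0, 0.0, -1.0]]
wrist_force: [-0.5, -0.7, 0.1]
gripper_width: -0.3
grasp_force: 0.0
```

```bash
python3 f.py 4
```

```text
mean [  0.122    0.2794  -0.0384 517.8171 159.7541  29.2133   0.013    0.0208
  -0.0158] sd [0.2134 0.3691 0.1682 0.0561 0.0163 0.0105] 27.3 w -0.3249907600064537
```

>>> {"api": "step_arm", "payload": {"rows": [[[0.098,0.018,0],[0,0,0],1],[[0.098,0.018,0],[0,0,0],1],[[0.098,0.018,0],[0,0,0],1],[[0,0,0],[0,0,0],1]]}}

```text
clock: 27.7
position: [520.8, 160.3, 29.1]
tcp_rot: [[-0.984, -0.176, -0.0], [-0.176, 0.984, -0.0], [0.0, 0.0, -1.0]]
wrist_force: [-0.3, 0.1, -0.1]
gripper_width: 0.1
grasp_force: 0.2
```

```bash
python3 f.py 4
```

```text
mean [ -0.0636  -0.249    0.0726 520.7527 160.2826  29.1493   0.0018   0.0571
   0.0001] sd [0.8313 0.2048 0.4702 0.012  0.0193 0.017 ] 27.9 w 0.015682901367151246
```

>>> {"api": "step_arm", "payload": {"rows": [[[0.098,0.018,0],[0,0,0],1],[[0.098,0.018,0],[0,0,0],1],[[0.098,0.018,0],[0,0,0],1],[[0.098,0.018,0],[0,0,0],1],[[0,0,0],[0,0,0],1]]}}

```text
clock: 28.4
position: [525.0, 161.1, 29.2]
tcp_rot: [[-0.984, -0.176, 0.0], [-0.176, 0.984, 0.0], [-0.0, 0.0, -1.0]]
wrist_force: [-0.5, 0.0, 0.4]
gripper_width: -0.2
grasp_force: 0.0
```

>>> {"api": "step_arm", "payload": {"rows": [[[0.049,0.009,0],[0,0,0],1],[[0.049,0.009,0],[0,0,0],1]]}}

```text
clock: 28.6
position: [525.6, 161.2, 29.2]
tcp_rot: [[-0.984, -0.176, -0.0], [-0.176, 0.984, -0.0], [0.0, 0.0, -1.0]]
wrist_force: [-1.7, 0.2, 0.7]
gripper_width: -0.5
grasp_force: 0.4
```

>>> {"api": "step_arm", "payload": {"rows": [[[0.049,0.009,0],[0,0,0],1],[[0,0,0],[0,0,0],1]]}}

```text
clock: 28.8
position: [526.3, 161.3, 29.2]
tcp_rot: [[-0.984, -0.176, 0.0], [-0.176, 0.984, 0.0], [-0.0, 0.0, -1.0]]
wrist_force: [0.5, 0.4, 0.5]
gripper_width: -0.2
grasp_force: 0.2
```

```bash
python3 f.py 3
```

```text
mean [ -0.645   -0.7209   0.0052 526.2556 161.3135  29.2008  -0.0016   0.0846
   0.0037] sd [0.6134 0.1657 0.3122 0.0154 0.014  0.0074] 28.95 w -0.020144403155166156
```

>>> {"api": "step_arm", "payload": {"rows": [[[0.049,0.009,0],[0,0,0],1],[[0,0,0],[0,0,0],1]]}}

```text
clock: 29.15
position: [526.7, 161.4, 29.2]
tcp_rot: [[-0.984, -0.176, -0.0], [-0.176, 0.984, 0.0], [0.0, 0.0, -1.0]]
wrist_force: [-0.6, -0.1, 0.7]
gripper_width: -0.0
grasp_force: 0.3
```

>>> {"api": "step_arm", "payload": {"rows": [[[0.049,0.009,0],[0,0,0],1],[[0,0,0],[0,0,0],1]]}}

```text
clock: 29.35
position: [527.2, 161.5, 29.2]
tcp_rot: [[-0.984, -0.176, 0.0], [-0.176, 0.984, 0.0], [-0.0, 0.0, -1.0]]
wrist_force: [-0.5, 0.6, 0.4]
gripper_width: 0.1
grasp_force: 0.2
```

```bash
python3 f.py 3
```

```text
mean [ -0.3406  -0.1996   0.1124 527.2295 161.4873  29.1944   0.0079   0.0779
  -0.0293] sd [0.3653 0.4092 0.5737 0.0082 0.0148 0.0018] 29.5 w 0.03266941317553877
```

>>> {"api": "step_arm", "payload": {"rows": [[[0.049,0.009,0],[0,0,0],1],[[0,0,0],[0,0,0],1]]}}

```text
clock: 29.7
position: [527.7, 161.6, 29.2]
tcp_rot: [[-0.984, -0.176, 0.0], [-0.176, 0.984, 0.0], [-0.0, 0.0, -1.0]]
wrist_force: [-0.2, -0.1, 0.6]
gripper_width: 0.0
grasp_force: 0.2
```

```bash
python3 f.py 3
```

```text
mean [ -0.8838   0.5736  -0.0036 527.692  161.5702  29.1942  -0.0211   0.0915
   0.0119] sd [0.1107 0.4645 0.0871 0.0049 0.0108 0.0005] 29.85 w -0.27517104535608944
```

>>> {"api": "step_arm", "payload": {"rows": [[[0.049,0.009,0],[0,0,0],1],[[0,0,0],[0,0,0],1]]}}

```text
clock: 30.05
position: [528.0, 161.6, 29.2]
tcp_rot: [[-0.984, -0.176, -0.0], [-0.176, 0.984, 0.0], [0.0, 0.0, -1.0]]
wrist_force: [-0.9, -0.3, 0.4]
gripper_width: 0.0
grasp_force: 0.4
```

>>> {"api": "step_arm", "payload": {"rows": [[[0.049,0.009,0],[0,0,0],1],[[0,0,0],[0,0,0],1]]}}

```text
clock: 30.25
position: [528.1, 161.6, 29.1]
tcp_rot: [[-0.984, -0.176, -0.001], [-0.176, 0.984, -0.0], [0.001, 0.0, -1.0]]
wrist_force: [-1.7, -1.4, 1.7]
gripper_width: -0.1
grasp_force: 1.1
```

```bash
python3 f.py 3
```

```text
mean [ -1.8501  -0.5159   1.6522 528.1152 161.6526  29.1037  -0.0869   0.5254
  -0.008 ] sd [0.3761 0.3748 0.701  0.0101 0.0116 0.0094] 30.4 w -0.27032831565330423
```

>>> {"api": "step_arm", "payload": {"rows": [[[0.049,0.009,0],[0,0,0],1],[[0,0,0],[0,0,0],1]]}}

```text
clock: 30.6
position: [528.3, 161.7, 29.0]
tcp_rot: [[-0.984, -0.176, -0.002], [-0.176, 0.984, -0.0], [0.002, -0.0, -1.0]]
wrist_force: [-4.7, -1.7, 2.9]
gripper_width: -0.0
grasp_force: 2.2
```

```bash
python3 f.py 3
```

```text
mean [ -4.8391  -0.6251   2.7942 528.2687 161.6717  29.0133  -0.1418   1.0025
  -0.034 ] sd [0.2624 0.1088 0.3628 0.0298 0.0059 0.0095] 30.75 w 0.32848466306822366
```

Home against the end pin too, at 4.8 N. Backing off and looking from a place where the fingers hide nothing.

>>> {"api": "step_arm", "payload": {"rows": [[[-0.3,-0.05,0],[0,0,0],1],[[-1.2,-0.21,0],[0,0,0],1],[[0,0,3],[0,0,0],1],[[0,0,3.5],[0,0,0],1],[[0,0,3.5],[0,0,0],1],[[3.4,0.4,0],[0,0,0],1],[[3.4,0.4,0],[0,0,0],1],[[3.4,0.4,0],[0,0,0],1],[[3.4,0.4,0],[0,0,0],1],[[0,0,0],[0,0,0],1],[[0,0,0],[0,0,0],1],[[0,0,0],[0,0,0],1]]}}

```text
clock: 31.95
position: [648.9, 175.1, 128.9]
tcp_rot: [[-0.984, -0.176, -0.001], [-0.176, 0.984, -0.0], [0.001, 0.0, -1.0]]
wrist_force: [0.2, -0.0, -0.3]
gripper_width: -0.3
grasp_force: 0.0
```

```bash
python3 f.py 2; python3 shot.py v1
python3 - <<'E'
from h import *
import pickle
im=cv2.imread('pics/v1.png');c,D=pickle.load(open('pics/v1.pkl','rb'))
J=np.array([598.1,169.1]);a=.1775;R=np.array([[np.cos(a),-np.sin(a)],[np.sin(a),np.cos(a)]])
q=proj(c,np.r_[np.array([J[0],J[1],13])][None]);print(q)
for nm,p in (('s1',(-15,38)),('s2',(45,38)),('e',(64,4))):
    print(nm,proj(c,[np.r_[J+R@p,13]]))
cor=np.array([[-60,-26],[60,-26],[60,34],[-60,34]])
print('home corners top',proj(c,[np.r_[J+R@p,18] for p in cor]))
x,y=np.clip(q[0].astype(int)-[120,100],0,None)
cv2.imwrite('pics/v1c.png',cv2.resize(im[y:y+210,x:x+260],None,fx=2.8,fy=2.8,interpolation=cv2.INTER_CUBIC));print(x,y)
E
```

```text
mean [ -0.5512   0.0946   0.3158 648.9463 175.2566 129.2026  -0.0101  -0.0346
   0.021 ] sd [0.1589 0.1246 0.5176 0.06   0.0216 0.0686] 32.05 w 0.21789801468519238
[649.0063 175.2782 129.2712] 32.05
[[321.4395 167.6986]]
s1 [[379.9654 144.1412]]
s2 [[375.7856 233.2804]]
e [[326.8369 259.1076]]
home corners top [[278.5341  66.9213]
 [283.9469 256.1079]
 [370.1998 255.9857]
 [378.3599  66.7917]]
201 67
```

View pics/v1c.png

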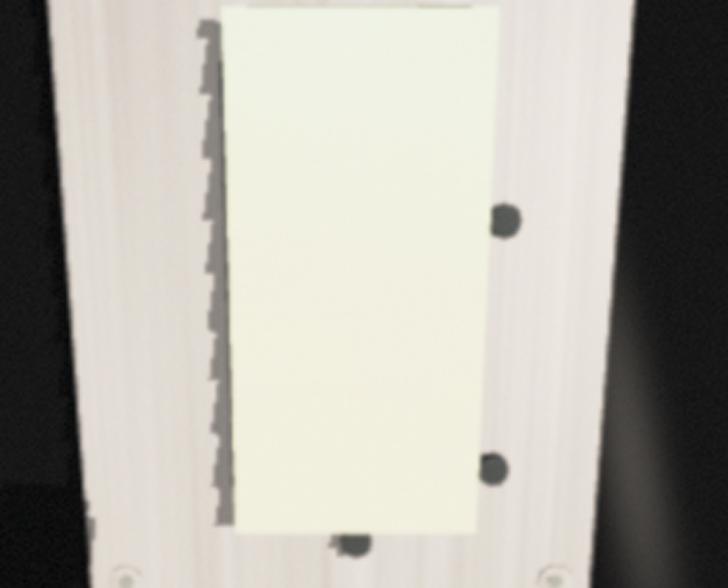

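The tile touches both side pins, (505,220) and (492,468) of the crop, and the end pin (355,543). It lies flat, with its corners within about 1–2 mm of the predicted home corners. The robot is clear, so I'm handing in.

```bash
python3 -c "
from plant import env
print(env.hand_in())"
```

```text
the job is handed in; nothing more can be done
None
```

I laid the top tile flat on the farthest jig, pushed it home against all three pins at under 5 N, and handed the job in after about 32 s; the hand-in gave no verdict, but my last image shows it touching all three pins, and I saw nothing else disturbed.

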